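Pick out the empty reagent bottles by weight

TASK

Three identical reagent bottles with blue caps stand on the steel tray, and one or two of them are empty. Only their weight in the grip tells which: stand the empty ones upright in the green wash-up tub, and leave the full ones standing upright on the steel tray. Set bottles down rather than dropping them, and do not knock over or shift the other glassware and tools.

Things in the scene. Friction and masses are not known exactly. Their poses are not given: they have to be found in the camera images.
- bottle_a: closed bottle of opaque white plastic, 60 mm diameter, 128 mm tall: straight to 84 mm, shoulder to 96, 42 mm neck, ribbed blue cap 46 mm diameter from 102 to 128 mm up, by which it can be gripped. Full 390 to 510 g (solid reagent, low down), empty about 57 g; only the weight tells. One or two of the three are empty. Starts standing on the tray. Origin at the centre of its underside, z up
- bottle_b: a bottle that looks just like bottle_a, same size and same two possible weights, standing on the tray; origin at the centre of its underside, z up its axis
- bottle_c: a bottle that looks just like bottle_a, same size and same two possible weights, standing on the tray; origin at the centre of its underside, z up its axis
- tray: shallow stainless-steel tray, 260 (its x) by 300 (its y) by 18 mm high, floor 4 mm thick, fixed on the bench, left or right of the middle; origin at the centre of its underside, axes along its sides, z up
- tub: open green plastic wash-up tub, 300 (its x) by 240 (its y) by 80 mm high, walls and floor 4 mm, fixed on the bench on the other side from the tray; a glass beaker already stands in its +x end, 90 to 105 mm from the middle; the rest is free. Origin at the centre of its underside, axes along its sides, z up
- beaker: clear glass beaker standing in the +x end of the tub, 68 mm diameter, 80 mm tall; to be left alone; origin at the centre of its underside
- dropper: small amber dropper bottle with a black rubber teat, 32 mm diameter, 78 mm tall, standing on the tray near its corner; to be left alone; origin at the centre of its underside
- flask_1: stoppered volumetric flask with yellow contents, 62 mm diameter, 170 mm tall, behind the tray and tub; to be left alone; origin at the centre of its underside
- flask_2: another such yellow flask, 62 mm diameter, 170 mm tall; to be left alone; origin at the centre of its underside
- flask_blue: small stoppered flask with blue contents, 45 mm diameter, 122 mm tall; to be left alone; origin at the centre of its underside
- spatula: thin steel lab spatula with a wooden grip, 190 mm long and 11 mm wide, lying along x on the bench at the left; to be left alone; origin on its underside

How it is judged:
By the outcome, as a careful person would: the job done as asked, in the order asked, and still so for the second after the job is handed in, with the robot touching nothing.
It also fails if it takes over 64 s, if anything falls off the work surface, if the arm or the gripper's body presses on something with over 40 N, if the wrist force passes 120 N, or if a joint passes its speed limit or range.

ROBOT

A 6-joint arm with a two-finger parallel gripper is mounted at the origin on the work surface. World frame = base frame: x ahead of the robot, y to its left, z up, the work surface at z = 0. Lengths are in m, angles in rad, forces in N, time in s.
With the tool pointing down it reaches from about 0.275 to 0.75 m from the base axis. Payload 10.2 kg.
Tool frame: the origin (TCP) lies between the finger pads; the fingertips stand 22 mm ahead of it and the grasp point (between the pads) lies 3 mm ahead of it; z points along the fingers, x is the direction in which the jaws open and shut, and the axes are right-handed (so a half turn about z gives the same grasp; the last joint's range is limited). The gripper opens to 85 mm and grips with 20 to 120 N. Pads are 22 mm wide; open, the fingers measure 114 mm over their backs; the gripper's body (76 mm by 85 mm) begins 54 mm behind the grasp point. The pads swing forward as they close: fully open they stand 13 mm farther back than shut.
Start: joints at [0.956, 0.313, 1.498, -0, 1.331, -0.223], TCP at [0.2, 0.485, 0.253] pointing down, gripper open.
Joint ranges: [-2.94, 2.94], [-0.97, 2.17], [0.19, 2.56], [-1.23, 4.37], [0.02, 3.11], [-2.88, 2.88]. Speed limits (rad/s): [2.39, 2.39, 3.01, 3.14, 3.14, 3.14].

INTERFACE

Orientations are given as a unit quaternion [x, y, z, w].
In Python, from bench import telemetry, eyes, bot gives the robot as it stands.
- The arm moves only by the tool send_rows, never from a script. Its argument "moves" is a list that holds one entry, the list of rows, each a list of 5 numbers: the shift along the tool's x, y, z in cm, then the turn about the tool's z in units of 8 degrees (1.0 is 8 degrees), then the finger opening in cm, from 0 to 8.54. In form: [[[dx, dy, dz, turn, jaw], ...]]. A call has 1 to 8 rows; each row shifts and turns the commanded pose from where the row before left it, along the tool's axes as they then stand; what a row does not reach is not made up. A row lasts 1/10 s, in which the tool goes at most 50 mm and 8.59 degrees, less where a joint would pass 70% of its speed; a pose out of reach is approached as far as the arm can. A call with a gripper value outside its range is refused whole. The fingers move at their own pace and stop on an object; the grip force is fixed at half the most. Time passes only in rows, so rows that do not move let the fingers close. It gives the time, the measured TCP pose, the force and the opening at its end, in the units of the state.
- telemetry.get_state(): the state, without advancing time (a new reading comes with each control period).
- eyes.camera(name): name is "scene" or "top" or "wrist"; returns the picture (384x512x3 uint8, red, green, blue); there is no depth.
- eyes.camera_model(name): a dict with "mtx" (3x3 intrinsics, pixels), "dist_coeffs" ([k1, k2, p1, p2, k3] as OpenCV has them; the pictures are not rectified), "eye" and "rotation" of the camera in the world. Camera axes: x right, y down, z forward; pixel columns grow to the right and rows downward; lengths in m; the calibration is good to about 2 mm. A picture is of the moment at which its call begins: read the wrist's pose just before it. camera_model takes no time and is no camera call; for the wrist camera it gives the pose at the moment of the call.
- bot.sign_off(): hands the job in, once; it reports no verdict.
The state is a dict: "t": time; "joints": joint angles; "qd": joint speeds; "joint_torque": joint torques, N m; "eef_pos": TCP position; "orientation": TCP orientation; "force": force on the tool from outside, world axes, zero at the start; "wrist_torque": the same for the moment, N m; "width": finger opening in m.
Only numpy, scipy, OpenCV 4.12 (cv2) and the standard library are available. Lean on these libraries where they do the work, as an engineer would, in place of code of your own. Each camera call takes 0.05 s, during which the arm holds its last target. There are 200 camera calls.

## Working session

There is one attempt and no reset: what is moved stays moved. The work goes in short steps, Python scripts to look and compute and a tool call to move; the robot and the scene stay as the last step left them, time stands still between calls to the robot, and variables do not carry over. Pictures are saved under pics/ and viewed, about 8 in all and at most 12, crops included, and the job is handed in when it is done.

Besides the shell and the picture viewer there is one more tool, called after "Emit:" as name([rows], argument=value, ...), one row to a line, values as JSON. send_rows: Moves the arm, as the interface text tells. Its arguments: {"type":"object","properties":{"moves":{"type":"array"}},"required":["moves"]}

```bash
mkdir -p pics
cat > h.py <<'E'
import numpy as np,cv2
from bench import telemetry,eyes,bot
def ray(m,uv):
    p=cv2.undistortPoints(np.array([[uv]],float),np.array(m['mtx'],float),np.array(m['dist_coeffs'],float))[0,0]
    return np.array(m['eye']),np.array(m['rotation'])@np.array([p[0],p[1],1])
def onz(m,uv,z):
    e,d=ray(m,uv); return e+d*(z-e[2])/d[2]
def save(n,im): cv2.imwrite(f'pics/{n}.png',im[:,:,::-1])
E
python3 - <<'E'
from h import *
s=telemetry.get_state(); print(s)
for n in ['top','scene']:
    m=eyes.camera_model(n); im=eyes.camera(n); save(n+'0',im); print(n,m)
    hsv=cv2.cvtColor(im,cv2.COLOR_RGB2HSV)
    for nm,lo,hi in [('blue',(95,100,40),(130,255,255)),('green',(40,70,40),(85,255,255))]:
        k=cv2.inRange(hsv,lo,hi); c,_=cv2.findContours(k,0,2)
        for x in c:
            if cv2.contourArea(x)>40: print(nm,cv2.contourArea(x),cv2.boundingRect(x),cv2.minAreaRect(x), onz(m,cv2.minAreaRect(x)[0],.132).round(3))
E
```

```text
{'t': 0.0, 'joints': array([ 9.55615883e-01,  3.13410662e-01,  1.49844247e+00, -1.77750069e-06,
        1.33099805e+00, -2.23403126e-01]), 'qd': array([-2.11509994e-04,  4.13196186e-04, -8.69867737e-04,  8.35550808e-05,
       -6.99043898e-04, -1.61817507e-03]), 'joint_torque': array([-1.67824113e-03, -4.12241542e+01, -2.59744263e+01, -2.41333410e-04,
        4.12415306e-03,  1.50354174e-05]), 'eef_pos': array([0.20033703, 0.48502139, 0.25275316]), 'orientation': array([ 8.31213189e-01,  5.55953449e-01, -5.87252042e-04,  2.26071320e-04]), 'force': array([ 0.00160206, -0.6794234 ,  0.09692127]), 'wrist_torque': array([0.03169189, 0.00027169, 0.04389188]), 'width': 0.08494873244611413}
top {'mtx': array([[419.26846001,   0.        , 258.6557452 ],
       [  0.        , 419.26846001, 194.80139479],
       [  0.        ,   0.        ,   1.        ]]), 'dist_coeffs': array([0.04256507, 0.        , 0.        , 0.        , 0.        ]), 'eye': array([0.54475365, 0.04583079, 1.04600806]), 'rotation': array([ 0.71084555, -0.70205239,  0.03314707, -0.02687585])}Traceback (most recent call last):
  File "<stdin>", line 9, in <module>
  File "h.py", line 7, in onz
    e,d=ray(m,uv); return e+d*(z-e[2])/d[2]
        ~~~^^^^^^
  File "h.py", line 5, in ray
    return np.array(m['eye']),np.array(m['rotation'])@np.array([p[0],p[1],1])
                              ~~~~~~~~~~~~~~~~~~~~~~~^~~~~~~~~~~~~~~~~~~~~~~~
ValueError: matmul: Input operand 1 has a mismatch in its core dimension 0, with gufunc signature (n?,k),(k,m?)->(n?,m?) (size 3 is different from 4)
```

```bash
sed -i "s/np.array(m\['rotation'\])@/Rotation.from_quat(m['rotation']).as_matrix()@/; 1a from scipy.spatial.transform import Rotation" h.py
python3 - <<'E'
from h import *
for n in ['top','scene']:
    m=eyes.camera_model(n); im=eyes.camera(n); save(n+'0',im); print(n,m['eye'],m['rotation'])
    hsv=cv2.cvtColor(im,cv2.COLOR_RGB2HSV)
    for nm,lo,hi in [('blue',(95,100,40),(130,255,255)),('green',(40,70,40),(85,255,255))]:
        k=cv2.inRange(hsv,lo,hi); c,_=cv2.findContours(k,0,2)
        for x in c:
            if cv2.contourArea(x)>40: print(nm,cv2.contourArea(x),cv2.boundingRect(x),cv2.minAreaRect(x), onz(m,cv2.minAreaRect(x)[0],.132).round(3))
E
```

```text
top [0.54475365 0.04583079 1.04600806] [ 0.71084555 -0.70205239  0.03314707 -0.02687585]
blue 347.0 (194, 242, 23, 22) ((205.0, 252.5), (22.0, 21.0), -0.0) [0.496 0.152 0.132]
blue 353.5 (117, 234, 23, 21) ((128.0, 244.0), (20.0, 22.0), 90.0) [0.513 0.318 0.132]
blue 333.0 (158, 177, 22, 22) ((168.5, 187.5), (21.0, 21.0), 90.0) [0.636 0.235 0.132]
blue 185.5 (216, 126, 17, 17) ((224.0, 134.0), (16.0, 16.0), 90.0) [0.757 0.116 0.132]
green 14204.0 (304, 167, 121, 147) ((364.4681701660156, 240.36431884765625), (108.81438446044922, 136.01797485351562), 6.458815574645996) [ 0.526 -0.192  0.132]
scene [1.33883023 0.29237479 1.09256732] [ 0.55999185  0.77131527 -0.24577808 -0.17628107]
blue 125.0 (257, 230, 13, 14) ((263.0, 236.5), (13.0, 12.0), 90.0) [0.841 0.144 0.132]
blue 191.0 (305, 182, 16, 17) ((312.5, 190.0), (16.0, 15.0), 90.0) [0.646 0.237 0.132]
blue 169.0 (339, 159, 16, 16) ((346.79998779296875, 166.10000610351562), (14.23024845123291, 15.495159149169922), 18.43494987487793) [0.524 0.318 0.132]
blue 155.0 (291, 142, 14, 16) ((297.5, 149.5), (13.0, 15.0), 0.0) [0.505 0.154 0.132]
blue 114.5 (3, 103, 29, 43) ((16.283782958984375, 122.29728698730469), (22.68705940246582, 42.90813446044922), 9.462321281433105) [ 0.682 -0.816  0.132]
blue 313.0 (61, 62, 38, 17) ((80.23077392578125, 69.84615325927734), (37.654300689697266, 11.374736785888672), 11.309932708740234) [ 0.364 -0.757  0.132]
green 5147.0 (141, 103, 104, 94) ((190.22874450683594, 144.77490234375), (73.04483032226562, 92.22392272949219), 29.19748306274414) [ 0.593 -0.184  0.132]
```

View pics/top0.png

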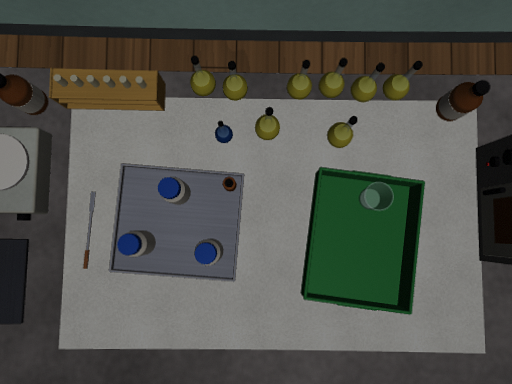

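View pics/scene0.png

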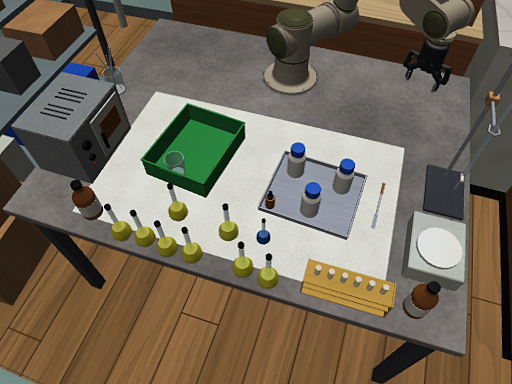

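The top view shows the caps at pixels (205,252), (128,244) and (168,187). The tub is at about (364,240), with the beaker at (377,196). The dropper is at the tray's corner (230,184).

```bash
cat >> h.py <<'E'
def go(p,yaw=None):
    s=telemetry.get_state(); R=Rotation.from_quat(s['orientation'])
    d=R.inv().apply(np.array(p)-s['eef_pos'])*100
    print('t',round(s['t'],2),'at',s['eef_pos'].round(4),'w',round(s['width'],4),'F',s['force'].round(2),'-> tool cm',d.round(2))
E
python3 - <<'E'
from h import *
m=eyes.camera_model('top'); im=cv2.imread('pics/top0.png')[:,:,::-1].copy()
k=cv2.inRange(cv2.cvtColor(im,cv2.COLOR_RGB2HSV),(40,70,40),(85,255,255))
c=max(cv2.findContours(k,0,2)[0],key=cv2.contourArea)
q=np.array([onz(m,p[0],.08)[:2] for p in c],np.float32)
r=cv2.minAreaRect(q); print(r, cv2.boxPoints(r).round(3))
print('beaker',onz(m,(377,196),.06).round(3))
R=Rotation.from_quat(telemetry.get_state()['orientation']).as_matrix();print(R.round(3))
go([.513,.318,.24])
E
```

```text
((0.5284295082092285, -0.2051192969083786), (0.24486185610294342, 0.30927008390426636), 82.99363708496094) [[ 0.36  -0.308]
 [ 0.667 -0.345]
 [ 0.697 -0.102]
 [ 0.39  -0.065]]
beaker [ 0.629 -0.242  0.06 ]
[[ 0.382  0.924 -0.001]
 [ 0.924 -0.382 -0.001]
 [-0.001 -0.    -1.   ]]
t 0.15 at [0.2004 0.4851 0.2529] w 0.0854 F [-0.32  0.86  0.23] -> tool cm [-3.5  35.27  1.28]
```

Emit:
send_rows([
  [[-0.4,4,0,0,8.5],[-0.5,4,0,0,8.5],[-0.5,4,0,0,8.5],[-0.5,4,0,0,8.5],[-0.5,4,0,0,8.5],[-0.5,4,0,0,8.5],[-0.3,4,0,0,8.5],[-0.3,4,0,0,8.5]],
])

```text
t: 0.95
eef_pos: [0.4841, 0.3296, 0.2531]
orientation: [0.831, 0.556, -0.0, -0.0]
force: [0.3, 0.4, -0.0]
width: 0.0849
```

Emit:
send_rows([
  [[0,2,0,0,8.5],[0,1.3,0,0,8.5],[0,0,1,0,8.5],[0,0,0,0,8.5],[0,0,0,0,8.5]],
])

```text
t: 1.45
eef_pos: [0.5123, 0.3188, 0.243]
orientation: [0.831, 0.556, -0.0, -0.0]
force: [-0.8, 0.0, 0.5]
width: 0.085
```

```bash
cat > w.py <<'E'
from h import *
import sys
go([float(v) for v in sys.argv[2:5]])
m=eyes.camera_model('wrist'); im=eyes.camera('wrist'); save(sys.argv[1],im)
k=cv2.inRange(cv2.cvtColor(im,cv2.COLOR_RGB2HSV),(95,100,40),(130,255,255))
for x in cv2.findContours(k,0,2)[0]:
    if cv2.contourArea(x)>200:
        c,r=cv2.minEnclosingCircle(x); print(cv2.boundingRect(x),r,onz(m,c,.132).round(4))
E
python3 w.py w1 .513 .318 .127
```

```text
t 1.45 at [0.5123 0.3188 0.243 ] w 0.085 F [-0.77  0.02  0.46] -> tool cm [-0.04  0.11 11.6 ]
(214, 302, 45, 33) 23.34243392944336 [0.6228 0.2432 0.132 ]
(66, 215, 61, 54) 30.2440242767334 [0.4929 0.1617 0.132 ]
(237, 167, 55, 57) 28.33013916015625 [0.5098 0.3193 0.132 ]
```

View pics/w1.png

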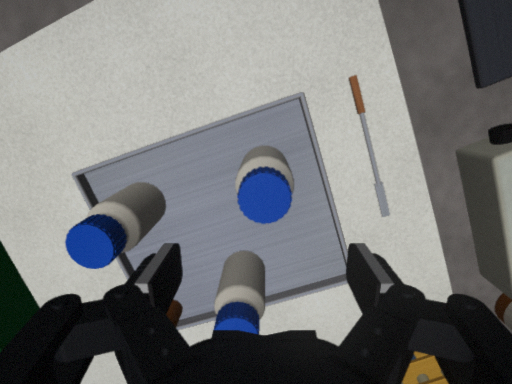

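The cap below the gripper is at pixel (264,195), which gives (0.511, 0.319). That agrees with the top view, so I'll descend.

Emit:
send_rows([
  [[0,0,2.5,0,8.5],[0,0,2.5,0,8.5],[0,0,2.5,0,8.5],[0,0,2,0,8.5],[0,0,1.3,0,8.5],[0,0,0.8,0,8.5],[0,0,0,0,8.5],[0,0,0,0,8.5]],
])

```text
t: 2.3
eef_pos: [0.5137, 0.3183, 0.1282]
orientation: [0.831, 0.556, 0.001, 0.0]
force: [-0.0, 0.8, 0.3]
width: 0.0848
```

Emit:
send_rows([
  [[0,0,0,0,4],[0,0,0,0,4],[0,0,0,0,4],[0,0,0,0,4],[0,0,0,0,4],[0,0,0,0,4],[0,0,0,0,4],[0,0,0,0,4]],
])

```text
t: 3.1
eef_pos: [0.5138, 0.3183, 0.1281]
orientation: [0.831, 0.556, 0.001, 0.0]
force: [-0.1, -0.3, 5.7]
width: 0.0441
```

Emit:
send_rows([
  [[0,0,-0.5,0,4],[0,0,-1,0,4],[0,0,-1,0,4],[0,0,-0.5,0,4],[0,0,0,0,4],[0,0,0,0,4],[0,0,0,0,4],[0,0,0,0,4]],
])

```text
t: 3.9
eef_pos: [0.5132, 0.318, 0.1569]
orientation: [0.831, 0.556, -0.0, -0.0]
force: [0.3, -0.0, -1.0]
width: 0.0443
```

```bash
cat > f.py <<'E'
from h import *
F=[]
for i in range(6):
    s=telemetry.get_state(); F.append(np.r_[s['force'],s['joint_torque'][1:3]])
    eyes.camera('top')
print(np.array(F).round(2)); go([.455,-.146,.3])
E
python3 f.py
```

```text
[[ 3.300e-01 -1.000e-02 -1.010e+00 -5.161e+01 -2.477e+01]
 [ 1.040e+00 -4.400e-01 -1.020e+00 -5.156e+01 -2.475e+01]
 [ 7.400e-01  5.500e-01  9.000e-02 -5.153e+01 -2.474e+01]
 [-4.400e-01  4.100e-01  9.000e-01 -5.151e+01 -2.474e+01]
 [ 4.200e-01 -9.000e-01 -5.300e-01 -5.150e+01 -2.474e+01]
 [-1.500e-01  6.400e-01 -1.070e+00 -5.150e+01 -2.475e+01]]
t 4.2 at [0.5134 0.3181 0.1572] w 0.0443 F [ 0.52  0.79 -0.12] -> tool cm [-45.12  12.32 -14.27]
```

Mean force is about -0.4 N, so bottle B looks empty. The 5.7 N push on closing is odd, so I'll check the grip visually.

```bash
python3 w.py w2 .455 -.146 .28
```

```text
t 4.2 at [0.5134 0.3181 0.1572] w 0.0443 F [ 0.52  0.79 -0.12] -> tool cm [-45.12  12.32 -12.27]
(0, 257, 73, 79) 42.24173355102539 [0.4936 0.1692 0.132 ]
(216, 208, 97, 104) 52.37509536743164 [0.5218 0.3138 0.132 ]
```

View pics/w2.png

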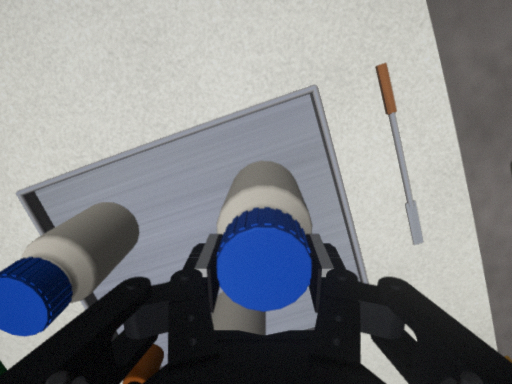

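Run:
```python
from h import *
m=eyes.camera_model('wrist');f=m['mtx'][0][0];print(f,m['eye'],m['rotation'])
im=cv2.imread('pics/w2.png')[:,:,::-1].copy()
e,d=ray(m,(264,264)); 
R=Rotation.from_quat(m['rotation']).as_matrix(); ax=d/np.linalg.norm(d)
L=f*.046/95; print('depth',L,'cap top',e+d*L)
a=onz(m,(264,166),.004);print(a)
```

```text
285.68248764668465 [0.44466879 0.34586062 0.27679253] [0.8221728  0.54965741 0.08213037 0.12313901]
depth 0.13833046770260518 cap top [0.51220988 0.31798282 0.15449554]
[0.49581256 0.32481885 0.004     ]
```

Scaled by its size, the held cap's top is at z≈0.155 and its position matches the TCP, so the bottle is lifted. B is empty and goes to the tub.

Emit:
send_rows([
  [[0,0,-1.5,0,4],[0,0,-2.5,0,4],[0,0,-2.5,0,4],[0,0,-2.5,0,4],[0,0,-2.3,0,4],[0,0,-1.2,0,4],[-1.5,0.4,0,0,4],[-2.5,0.7,0,0,4]],
])

```text
t: 5.05
eef_pos: [0.508, 0.2772, 0.2818]
orientation: [0.831, 0.557, -0.0, -0.0]
force: [0.3, -0.5, -0.9]
width: 0.0447
```

Emit:
send_rows([
  [[-3.5,1,0,0,4],[-3.5,1,0,0,4],[-3.5,1,0,0,4],[-3.5,1,0,0,4],[-3.5,1,0,0,4],[-3.5,1,0,0,4],[-3.5,1,0,0,4],[-3.5,1,0,0,4]],
])

```text
t: 5.85
eef_pos: [0.4747, -0.0138, 0.2819]
orientation: [0.831, 0.556, -0.0, -0.0]
force: [1.3, 0.4, -0.2]
width: 0.0442
```

Emit:
send_rows([
  [[-3.5,1,0,0,4],[-3.5,1,0,0,4],[-3,0.7,0,0,4],[-2,0.4,0,0,4],[-1,0.2,0,0,4],[0,0,0,0,4],[0,0,0,0,4]],
])

```text
t: 6.55
eef_pos: [0.4562, -0.1445, 0.2821]
orientation: [0.831, 0.556, 0.0, -0.0]
force: [-0.5, 0.2, -0.3]
width: 0.0443
```

```bash
python3 -c "
from h import *
go([.455,-.146,.131])
save('top1',eyes.camera('top'))"
```

```text
t 6.55 at [ 0.4562 -0.1445  0.2821] w 0.0443 F [-0.49  0.17 -0.32] -> tool cm [-0.19 -0.05 15.11]
```

View pics/top1.png

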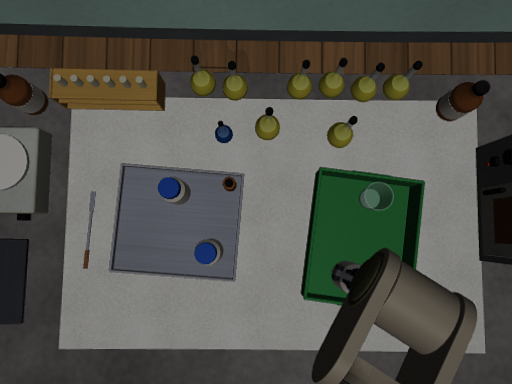

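B is gone from the tray and the gripper is over the tub's near end, at about (348,275). I'll lower it.

Emit:
send_rows([
  [[0,0,2,0,4],[0,0,3,0,4],[0,0,3,0,4],[0,0,3,0,4],[0,0,2.2,0,4],[0,0,1,0,4],[0,0,0.5,0,4],[0,0,0,0,4]],
])

```text
t: 7.4
eef_pos: [0.4564, -0.1449, 0.1356]
orientation: [0.831, 0.556, 0.0, 0.0]
force: [0.6, 1.0, -0.1]
width: 0.0443
```

Emit:
send_rows([
  [[0,0,0.2,0,4],[0,0,0.2,0,4],[0,0,0.2,0,4],[0,0,0,0,4],[0,0,0,0,4]],
])

```text
t: 7.9
eef_pos: [0.4562, -0.1452, 0.1294]
orientation: [0.831, 0.556, 0.0, 0.0]
force: [0.3, 0.1, -0.6]
width: 0.0444
```

Emit:
send_rows([
  [[0,0,0.1,0,4],[0,0,0.1,0,4],[0,0,0,0,4],[0,0,0,0,4]],
])

```text
t: 8.3
eef_pos: [0.4565, -0.1453, 0.1281]
orientation: [0.831, 0.556, 0.0, 0.001]
force: [-0.8, 1.7, 7.9]
width: 0.0442
```

It has touched down, at 8 N, so I'll release slowly.

Emit:
send_rows([
  [[0,0,0,0,4.8],[0,0,0,0,5.5],[0,0,0,0,6.5],[0,0,0,0,7.5],[0,0,0,0,8.5],[0,0,0,0,8.5],[0,0,-1,0,8.5],[0,0,-2,0,8.5]],
])

```text
t: 9.1
eef_pos: [0.4556, -0.1449, 0.1573]
orientation: [0.831, 0.556, -0.001, -0.001]
force: [0.2, -0.6, 0.4]
width: 0.085
```

Emit:
send_rows([
  [[0,0,-3,0,8.5],[0,0,-3,0,8.5],[0,0,-2.5,0,8.5],[0,0,-0.5,0,8.5],[1,0,0,0,8.5],[2.5,0,0,0,8.5],[3.5,0,0,0,8.5],[3.5,0,0,0,8.5]],
])

```text
t: 9.9
eef_pos: [0.4962, -0.0464, 0.2459]
orientation: [0.831, 0.556, -0.001, -0.001]
force: [-0.5, -1.4, 1.0]
width: 0.085
```

```bash
python3 -c "
from h import *
go([.496,.152,.25])"
```

```text
t 9.9 at [ 0.4962 -0.0464  0.2459] w 0.085 F [-0.48 -1.35  0.98] -> tool cm [18.32 -7.61 -0.39]
```

Emit:
send_rows([
  [[3.3,-1.4,0,0,8.5],[3.5,-1.5,0,0,8.5],[3.5,-1.5,0,0,8.5],[3.5,-1.5,0,0,8.5],[3,-1.2,0,0,8.5],[1.5,-0.5,0,0,8.5],[0,0,0,0,8.5],[0,0,0,0,8.5]],
])

```text
t: 10.7
eef_pos: [0.4955, 0.1501, 0.2463]
orientation: [0.831, 0.556, -0.001, -0.0]
force: [0.0, -0.0, -0.7]
width: 0.0852
```

```bash
python3 w.py w3 .495 .153 .128; python3 -c "
from h import *
im=eyes.camera('top'); save('top2',im); m=eyes.camera_model('top')
k=cv2.inRange(cv2.cvtColor(im,cv2.COLOR_RGB2HSV),(95,100,40),(130,255,255))
for x in cv2.findContours(k,0,2)[0]:
    if cv2.contourArea(x)>40: c,r=cv2.minEnclosingCircle(x); print(c,r,onz(m,c,.132).round(3))"
```

```text
t 10.7 at [0.4955 0.1501 0.2463] w 0.0852 F [ 0.03 -0.02 -0.67] -> tool cm [ 0.27 -0.13 11.83]
(386, 259, 38, 34) 24.135135650634766 [0.6197 0.2428 0.132 ]
(240, 164, 54, 56) 27.94211196899414 [0.4918 0.1529 0.132 ]
(342.1000061035156, 272.70001220703125) 11.458708763122559 [ 0.457 -0.143  0.132]
(168.94680786132812, 187.3085174560547) 11.552574157714844 [0.636 0.234 0.132]
(223.63636779785156, 133.77272033691406) 8.639445304870605 [0.757 0.117 0.132]
```

B's cap now shows at (0.457, -0.143), so it is upright in the tub. Next is bottle A.

Emit:
send_rows([
  [[0.2,-0.1,2,0,8.5],[0,0,2.5,0,8.5],[0,0,2.5,0,8.5],[0,0,2.2,0,8.5],[0,0,1.6,0,8.5],[0,0,1,0,8.5],[0,0,0,0,8.5],[0,0,0,0,8.5]],
])

```text
t: 11.6
eef_pos: [0.4961, 0.1519, 0.1299]
orientation: [0.831, 0.556, 0.0, 0.0]
force: [0.1, 0.1, 0.8]
width: 0.0848
```

Emit:
send_rows([
  [[0,0,0,0,4],[0,0,0,0,4],[0,0,0,0,4],[0,0,0,0,4],[0,0,0,0,4],[0,0,0,0,4],[0,0,0,0,4],[0,0,0,0,4]],
])

```text
t: 12.4
eef_pos: [0.4963, 0.1522, 0.1302]
orientation: [0.831, 0.556, 0.001, 0.001]
force: [-0.4, -1.1, 6.1]
width: 0.0441
```

Emit:
send_rows([
  [[0,0,-0.5,0,4],[0,0,-1,0,4],[0,0,-1,0,4],[0,0,-0.5,0,4],[0,0,0,0,4],[0,0,0,0,4],[0,0,0,0,4],[0,0,0,0,4]],
])

```text
t: 13.2
eef_pos: [0.4956, 0.1522, 0.159]
orientation: [0.831, 0.556, -0.0, -0.0]
force: [0.9, -0.2, -0.8]
width: 0.044
```

```bash
python3 f.py
```

```text
[[ 8.600e-01 -1.500e-01 -8.200e-01 -4.257e+01 -2.344e+01]
 [-5.900e-01  3.500e-01 -9.600e-01 -4.252e+01 -2.342e+01]
 [-5.500e-01  4.300e-01 -3.100e-01 -4.249e+01 -2.341e+01]
 [ 9.300e-01 -2.800e-01 -4.700e-01 -4.247e+01 -2.341e+01]
 [-4.600e-01  2.000e-02  5.500e-01 -4.246e+01 -2.342e+01]
 [-3.700e-01 -1.000e-01 -1.150e+00 -4.246e+01 -2.342e+01]]
t 13.5 at [0.4957 0.1522 0.1592] w 0.0439 F [ 0.97 -0.3  -1.03] -> tool cm [-29.12   7.63 -14.08]
```

A also reads empty, at about -0.5 N. I'll check that it is really lifted before trusting that.

```bash
python3 w.py w4 .443 -.245 .282
```

```text
t 13.5 at [0.4957 0.1522 0.1592] w 0.0439 F [ 0.97 -0.3  -1.03] -> tool cm [-38.73  10.3  -12.28]
(216, 206, 96, 102) 51.54523849487305 [0.5039 0.1483 0.132 ]
```

Emit:
send_rows([
  [[0,0,-1.5,0,4],[0,0,-2.5,0,4],[0,0,-2.5,0,4],[0,0,-2.5,0,4],[0,0,-2.3,0,4],[0,0,-1.2,0,4],[-1.5,0.4,0,0,4],[-2.5,0.7,0,0,4]],
])

```text
t: 14.35
eef_pos: [0.4904, 0.1114, 0.284]
orientation: [0.831, 0.557, -0.0, -0.0]
force: [1.4, 0.0, -1.2]
width: 0.0445
```

Emit:
send_rows([
  [[-3.5,0.9,0,0,4],[-3.5,0.9,0,0,4],[-3.5,0.9,0,0,4],[-3.5,0.9,0,0,4],[-3.5,0.9,0,0,4],[-3.5,0.9,0,0,4],[-3.5,0.9,0,0,4],[-3.5,0.9,0,0,4]],
])

```text
t: 15.15
eef_pos: [0.4497, -0.1765, 0.2838]
orientation: [0.831, 0.556, -0.0, -0.0]
force: [0.2, -0.6, 0.3]
width: 0.0442
```

Emit:
send_rows([
  [[-3,0.9,0,0,4],[-2,0.7,0,0,4],[-1.5,0.4,0,0,4],[0,0,0,0,4],[0,0,0,0,4]],
])

```text
t: 15.65
eef_pos: [0.4439, -0.2423, 0.284]
orientation: [0.831, 0.556, 0.0, -0.0]
force: [0.8, 0.1, -1.2]
width: 0.0443
```

```bash
python3 -c "
from h import *
go([.443,-.245,.137])"
```

```text
t 15.65 at [ 0.4439 -0.2423  0.284 ] w 0.0443 F [ 0.79  0.05 -1.2 ] -> tool cm [-0.29  0.03 14.7 ]
```

Emit:
send_rows([
  [[-0.3,0,2,0,4],[0,0,3,0,4],[0,0,3,0,4],[0,0,3,0,4],[0,0,2.2,0,4],[0,0,1,0,4],[0,0,0.5,0,4],[0,0,0,0,4]],
])

```text
t: 16.45
eef_pos: [0.443, -0.2454, 0.1376]
orientation: [0.831, 0.556, 0.0, 0.0]
force: [-0.2, -0.5, -0.1]
width: 0.044
```

Emit:
send_rows([
  [[0,0,0.2,0,4],[0,0,0.2,0,4],[0,0,0.2,0,4],[0,0,0,0,4],[0,0,0,0,4]],
])

```text
t: 16.95
eef_pos: [0.4428, -0.2457, 0.1314]
orientation: [0.831, 0.556, -0.0, 0.0]
force: [0.4, -0.1, -1.6]
width: 0.0445
```

Emit:
send_rows([
  [[0,0,0.1,0,4],[0,0,0,0,4],[0,0,0,0,4]],
])

```text
t: 17.25
eef_pos: [0.4428, -0.2457, 0.1303]
orientation: [0.831, 0.556, -0.0, 0.0]
force: [-0.3, 0.3, 0.8]
width: 0.0443
```

Emit:
send_rows([
  [[0,0,0.1,0,4],[0,0,0,0,4],[0,0,0,0,4]],
])

```text
t: 17.55
eef_pos: [0.443, -0.2459, 0.1302]
orientation: [0.831, 0.556, 0.0, 0.001]
force: [-1.2, 1.8, 7.5]
width: 0.044
```

Emit:
send_rows([
  [[0,0,0,0,4.8],[0,0,0,0,5.5],[0,0,0,0,6.5],[0,0,0,0,7.5],[0,0,0,0,8.5],[0,0,0,0,8.5],[0,0,-1,0,8.5],[0,0,-2,0,8.5]],
])

```text
t: 18.35
eef_pos: [0.4423, -0.2453, 0.1592]
orientation: [0.831, 0.556, -0.0, -0.001]
force: [0.0, -0.1, 1.1]
width: 0.0848
```

Emit:
send_rows([
  [[0,0,-3,0,8.5],[0,0,-3,0,8.5],[0,0,-2.5,0,8.5],[0,0,-1,0,8.5],[1.5,-1,0,0,8.5],[3,-1,0,0,8.5],[3.5,-1,0,0,8.5],[3.5,-1,0,0,8.5]],
])

```text
t: 19.15
eef_pos: [0.4494, -0.1229, 0.2539]
orientation: [0.831, 0.556, -0.0, -0.0]
force: [0.6, 0.8, -0.2]
width: 0.085
```

Emit:
send_rows([
  [[3.5,-1,0,0,8.5],[3.5,-1,0,0,8.5],[3.5,-1,0,0,8.5],[3.5,-1,0,0,8.5],[2,-0.5,0,0,8.5],[1,0,0,0,8.5],[0,0,0,0,8.5],[0,0,0,0,8.5]],
])

```text
t: 19.95
eef_pos: [0.473, 0.0494, 0.254]
orientation: [0.831, 0.556, -0.0, -0.0]
force: [0.8, -0.3, 0.9]
width: 0.0854
```

```bash
python3 -c "
from h import *
go([.636,.235,.25])
for n in ('top','scene'):
  im=eyes.camera(n); save(n+'3',im); m=eyes.camera_model(n)
  k=cv2.inRange(cv2.cvtColor(im,cv2.COLOR_RGB2HSV),(95,100,40),(130,255,255))
  for x in cv2.findContours(k,0,2)[0]:
    if cv2.contourArea(x)>40: c,r=cv2.minEnclosingCircle(x); print(n,np.round(c),r,onz(m,c,.132).round(3))
cv2.imwrite('pics/both.png',np.hstack([cv2.imread('pics/top3.png'),cv2.imread('pics/scene3.png')])[:,::1][60:340,80:880])"
```

```text
t 19.95 at [0.473  0.0494 0.254 ] w 0.0854 F [ 0.78 -0.27  0.9 ] -> tool cm [23.38  7.97  0.39]
top [389. 280.] 11.455591201782227 [ 0.442 -0.244  0.132]
top [342. 273.] 11.458708763122559 [ 0.457 -0.143  0.132]
top [169. 187.] 11.514596939086914 [0.636 0.234 0.132]
top [224. 134.] 8.602425575256348 [0.757 0.116 0.132]
scene [263. 237.] 6.978771686553955 [0.842 0.144 0.132]
scene [312. 190.] 8.381627082824707 [0.646 0.237 0.132]
scene [217. 121.] 7.618376731872559 [ 0.467 -0.141  0.132]
scene [192. 112.] 7.382511615753174 [ 0.453 -0.241  0.132]
scene [ 23. 123.] 21.874732971191406 [ 0.679 -0.79   0.132]
scene [80. 74.] 18.828269958496094 [ 0.385 -0.747  0.132]
```

View pics/both.png

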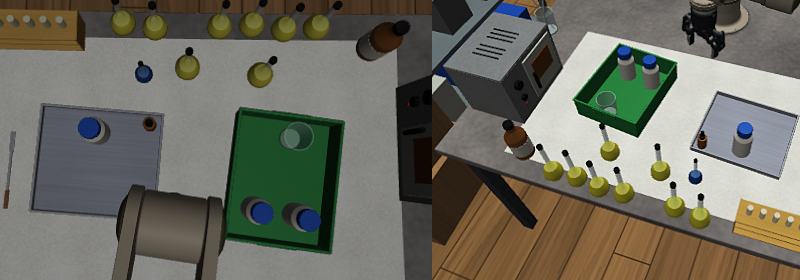

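Both bottles stand upright in the tub, at top-view pixels (342,273) and (389,280). C, the beaker, the dropper and the flasks have not moved, and the arm is clear, so I'm handing in.

```bash
python3 -c "
from h import *
print(bot.sign_off())"
```

```text
the job is handed in; nothing more can be done
None
```

I moved two empty bottles into the tub and left the third standing untouched on the steel tray; the job was handed in at about 20 s. I named the bottles myself, since they look identical.

- **Weighing:** I lifted B (0.51, 0.32) and A (0.50, 0.15) by their caps. They read about 0.4 N and 0.5 N, against at least 3.8 N for a full bottle, so both are empty. Wrist pictures confirmed each was gripped and lifted.
- **Placing:** I lowered each until the wrist force showed contact (about 8 N), then opened the gripper slowly. They stand at (0.457, -0.143) and (0.442, -0.244).
- **Not weighed:** I never lifted C (0.636, 0.234). I took it as full because at most two of the three are empty.

The last top and scene views agree to about 1 cm, the scene view reading slightly nearer its camera. They show both moved bottles upright, C unmoved, and the beaker, dropper, flasks and spatula apparently where they were. The one oddity was a 6 N reading each time the jaws closed on a cap; it went away once the bottle was lifted. No check failed.

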